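# Put the calibration weights from the balance back into their cases

### The arm

A 7-joint arm with a two-finger parallel gripper is mounted at the origin on a cart in front of the work surface, level with it; the furniture and walls round the work are solid. World frame = base frame: x ahead of the robot, y to its left, z up, the work surface at z = 0. Lengths are in m, angles in rad, forces in N, time in s.
With the tool pointing down it reaches from about 0.4 to 0.875 m from the base axis. Payload 19.3 kg.
Tool frame: the origin (TCP) lies midway between the tips of the shut fingers; the grasp point (between the pads) lies bot.pinch_z behind it (bot.pinch_z is the distance from the TCP to the grasp point, in m); z points along the fingers, y is the line along which they close (so a half turn about z gives the same grasp; the last joint's range is limited). The gripper opens to 85 mm and grips with 20 to 120 N. Pads are 22 mm wide; open, the fingers measure 114 mm over their backs; the gripper's body (76 mm by 85 mm) begins 54 mm behind the grasp point. The pads swing forward as they close: fully open they stand 13 mm farther back than shut.
Start: joints at [1.248, 0.521, -0.036, 1.599, 0.021, 1.021, -0.113], TCP at [0.156, -0.605, 0.231] pointing down, gripper open.
Joint ranges: [-2.91, 2.91], [-0.3, 2.13], [-1.5, 1.42], [0.17, 2.43], [-1.26, 4.41], [0.16, 1.93], [-2.52, 2.52]. Speed limits (rad/s): [1.89, 1.89, 2.39, 2.39, 3.01, 3.01, 3.01].

### API

Orientations are given as [roll, pitch, yaw] about the fixed x, y, z axes, in that order (R = Rz(yaw) Ry(pitch) Rx(roll)).
In Python, from workcell import readout, grab_frame, camera_info, workorder, bot gives the robot as it stands. The module is installed in compiled form; this text tells all that it offers.
- The arm moves only by the tool drive_tool, never from a script. Its argument "targets" is a list of rows, each an object of numbers: "dx", "dy", "dz": the shift along the tool's x, y, z as a fraction of full scale; "yaw": the turn about the tool's z as a fraction of full scale; "fingers": the closure, from 0 (fully open) to 1 (shut). In form: [{"dx": .., "dy": .., "dz": .., "yaw": .., "fingers": ..}, ...]. A call has 1 to 20 rows; each row shifts and turns the commanded pose from where the row before left it, along the tool's axes as they then stand; what a row does not reach is not made up. Full scale, the value 1, is 0.1 m for a shift and 90 degrees for a turn. A row lasts 1/10 s, in which the tool goes at most 50 mm and 8.59 degrees, less where a joint would pass 70% of its speed; a pose out of reach is approached as far as the arm can. A call with a number of a shift or a turn outside -1 to 1 is refused whole. A call with a gripper value outside its range is refused whole. The fingers move at their own pace and stop on an object; "squeeze" is the grip in N (left out, the last holds). Time passes only in rows, so rows that do not move let the fingers close. It gives the time, the measured TCP pose, the force, the opening and the grip force at its end, in the units of the state.
- readout.observe(): the state, without advancing time (a new reading comes with each control period).
- grab_frame(name): name is "side" or "top"; returns the picture (384x512x3 uint8, blue, green, red); there is no depth.
- camera_info(name): a dict with "fx", "fy", "cx", "cy" (pixels), "T" (4x4, takes a point from camera to world coordinates). Camera axes: x right, y up, looking along -z (the intrinsics and any distortion apply to the point x, -y, -z); pixel columns grow to the right and rows downward; lengths in m; the calibration is good to about 2 mm. A picture is of the moment at which its call begins. camera_info takes no time and is no camera call.
- workorder.job_done(): hands the job in; it is judged then, once.
The state is a dict: "clock": time; "qpos": joint angles; "qd": joint speeds; "joint_efforts": joint torques, N m; "position": TCP position; "tool_rot": TCP orientation; "force": force on the tool from outside, world axes, zero at the start; "moment": the same for the moment, N m; "grip_width": finger opening in m; "finger_force": force on a finger pad.
Only numpy, scipy, OpenCV 4.12 (cv2) and the standard library are available. Lean on these libraries where they do the work, as an engineer would, in place of code of your own. Each camera call takes 0.05 s, during which the arm holds its last target. There are 200 camera calls.

### The job

The balance check is finished: take the stack of calibration weights on the pan apart from the top down and seat each weight upright, fully home in the pocket of its own case, the one whose pocket it fits. Set the weights down rather than dropping them, do not tip any over, and leave the dropper bottle standing where it is.

Things in the scene. Friction and masses are not known exactly. Their poses are not given: they have to be found in the camera images.
- weight_500: The 500 g weight (largest, bottom of the stack at the start): plain stainless steel cylinder 54 mm in diameter, 27.5 mm high, shallow dished top with a small brass plug. Origin: centre of its underside; z up. The stack stands on the balance pan, each weight on top of the next larger one, up to 3 mm off-centre.
- weight_200: The 200 g weight (second largest, second from the bottom at the start): plain stainless steel cylinder 38 mm in diameter, 22 mm high, shallow dished top with a small brass plug. Origin: centre of its underside; z up. The stack stands on the balance pan, each weight on top of the next larger one, up to 3 mm off-centre.
- weight_100: The 100 g weight (second smallest, third from the bottom at the start): plain stainless steel cylinder 27 mm in diameter, 22 mm high, shallow dished top with a small brass plug. Origin: centre of its underside; z up. The stack stands on the balance pan, each weight on top of the next larger one, up to 3 mm off-centre.
- weight_50: The 50 g weight (smallest, top of the stack at the start): plain stainless steel cylinder 18 mm in diameter, 24.5 mm high, shallow dished top with a small brass plug. Origin: centre of its underside; z up. The stack stands on the balance pan, each weight on top of the next larger one, up to 3 mm off-centre.
- case_500: Case of the 500 g weight: loose black clamshell, base 80 x 80 x 20 mm with a round blue-lined pocket, hollow grey-lined lid of equal size laid flat behind it (+x, centre at x = 83 mm). Pocket floor 10 mm above the underside, 59 mm across, flaring to 66 mm at the mouth 20 mm up. Origin: underside, on the pocket's axis; z up. The cases stand in a row in any order, lids to +x.
- case_200: Case of the 200 g weight: loose black clamshell, base 64 x 64 x 20 mm with a round blue-lined pocket, hollow grey-lined lid of equal size laid flat behind it (+x, centre at x = 67 mm). Pocket floor 10 mm above the underside, 43 mm across, flaring to 50 mm at the mouth 20 mm up. Origin: underside, on the pocket's axis; z up. The cases stand in a row in any order, lids to +x.
- case_100: Case of the 100 g weight: loose black clamshell, base 52 x 52 x 20 mm with a round blue-lined pocket, hollow grey-lined lid of equal size laid flat behind it (+x, centre at x = 55 mm). Pocket floor 10 mm above the underside, 32 mm across, flaring to 37 mm at the mouth 20 mm up. Origin: underside, on the pocket's axis; z up. The cases stand in a row in any order, lids to +x.
- case_50: Case of the 50 g weight: loose black clamshell, base 44 x 44 x 20 mm with a round blue-lined pocket, hollow grey-lined lid of equal size laid flat behind it (+x, centre at x = 47 mm). Pocket floor 10 mm above the underside, 22 mm across, flaring to 26 mm at the mouth 20 mm up. Origin: underside, on the pocket's axis; z up. The cases stand in a row in any order, lids to +x.
- balance: White laboratory balance, 180 mm wide (y), 230 mm deep (x), fixed. Origin: centre of its underside; its display faces -x. The round steel pan, 120 mm across, has its centre at x = +30 mm, y = 0 and its top 72 mm above the underside; nothing else on it is higher than 62 mm.
- dropper: White dropper bottle with an orange cap, 26 mm in diameter, 83 mm high, standing loose behind the cases. Not to be used. Origin: centre of its underside, z up.

How it is judged:
By the outcome, as a careful person would: the job done as asked, in the order asked, and still so for the second after the job is handed in, with the robot touching nothing.
It also fails if it takes over 120 s, if anything falls off the work surface, if the arm or the gripper's body presses on something with over 40 N, if the wrist force passes 120 N, or if a joint passes its speed limit or range.

## Working session

There is one attempt and no reset: what is moved stays moved. The work goes in short steps, Python scripts to look and compute and a tool call to move; the robot and the scene stay as the last step left them, time stands still between calls to the robot, and variables do not carry over. Pictures are saved under pics/ and viewed, at most 14 in all, crops included, and the job is handed in when it is done.

Besides the shell and the picture viewer there is one more tool, called by a JSON object that holds its "op" and its "data", one argument or row to a line. drive_tool: Moves the arm, as the interface text tells. Shift numbers are shares of 0.1 m and turn numbers shares of 90 degrees, none past 1 either way. Its arguments: {"type":"object","properties":{"targets":{"type":"array","items":{"type":"object","properties":{"dx":{"type":"number","minimum":-1,"maximum":1},"dy":{"type":"number","minimum":-1,"maximum":1},"dz":{"type":"number","minimum":-1,"maximum":1},"yaw":{"type":"number","minimum":-1,"maximum":1},"fingers":{"type":"number"}}}},"squeeze":{"type":"number"}},"required":["targets"]}

```bash
mkdir -p pics; python3 - <<'E'
from workcell import readout, grab_frame, camera_info, bot
import cv2, numpy as np
np.set_printoptions(precision=4,suppress=True)
s=readout.observe(); print({k:np.round(v,4) for k,v in s.items()}); print(bot.pinch_z)
for n in("side","top"):
    im=grab_frame(n); cv2.imwrite(f"pics/{n}0.png",im); print(n,camera_info(n))
E
```

```text
{'clock': np.float64(0.0), 'qpos': array([ 1.2478,  0.522 , -0.0363,  1.6   ,  0.0212,  1.0211, -0.1128]), 'qd': array([-0.001 ,  0.0014, -0.0002, -0.0016,  0.0001,  0.002 ,  0.0005]), 'joint_efforts': array([  0.0012, -92.7118,   1.9804, -36.9942,   0.0178,   0.008 ,
        -0.0001]), 'position': array([ 0.1562, -0.6048,  0.2307]), 'tool_rot': array([-3.1405,  0.0001,  0.2528]), 'force': array([0.9845, 0.0211, 0.1454]), 'moment': array([ 0.0086,  0.013 , -0.0032]), 'finger_force': np.float64(0.0), 'grip_width': np.float64(0.0856)}
0.0187
side {'fx': 448.90825313887433, 'fy': 448.90825313887433, 'cx': 248.0698579985887, 'cy': 188.77875091239142, 'T': array([[-0.9309,  0.2361, -0.2788,  0.2262],
       [-0.365 , -0.5705,  0.7357,  1.0065],
       [ 0.0147,  0.7866,  0.6173,  0.9622],
       [ 0.    ,  0.    ,  0.    ,  1.    ]])}
top {'fx': 406.5656183506369, 'fy': 406.5656183506369, 'cx': 245.05948635690285, 'cy': 192.74421870710572, 'T': array([[-0.029 ,  0.9779, -0.2069,  0.3751],
       [-0.9996, -0.0297, -0.0001, -0.0325],
       [-0.0062,  0.2068,  0.9784,  1.2318],
       [ 0.    ,  0.    ,  0.    ,  1.    ]])}
```

View pics/side0.png

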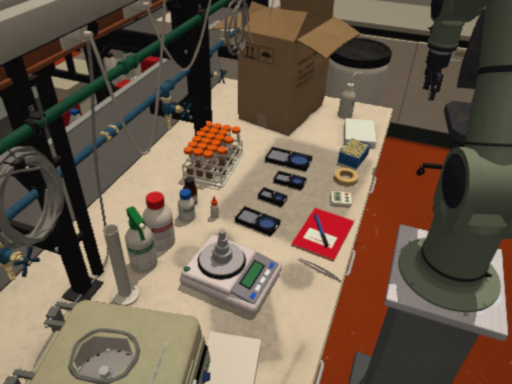

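View pics/top0.png

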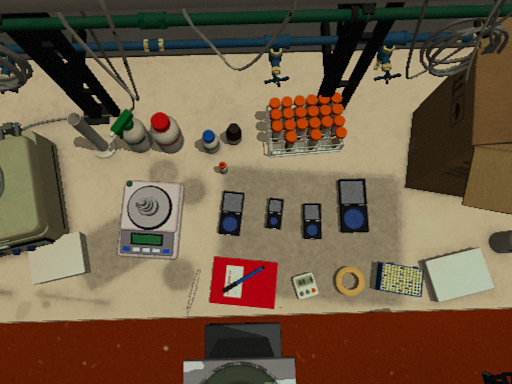

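```bash
cat > h.py <<'E'
import numpy as np, cv2
from workcell import camera_info
def pix2w(n,u,v,z):
    c=camera_info(n); T=c["T"]
    d=T[:3,:3]@np.array([(u-c["cx"])/c["fx"],-(v-c["cy"])/c["fy"],-1.]); o=T[:3,3]
    return o+d*(z-o[2])/d[2]
def w2pix(n,p):
    c=camera_info(n); q=np.linalg.inv(c["T"])@np.r_[p,1]
    return np.array([c["cx"]+c["fx"]*q[0]/-q[2], c["cy"]-c["fy"]*q[1]/-q[2]])
def tri(uv_s,uv_t):
    A=[];b=[]
    for n,(u,v) in(("side",uv_s),("top",uv_t)):
        o=camera_info(n)["T"][:3,3]; d=pix2w(n,u,v,0)-o; d/=np.linalg.norm(d)
        M=np.eye(3)-np.outer(d,d); A.append(M); b.append(M@o)
    return np.linalg.lstsq(np.vstack(A),np.hstack(b),rcond=None)[0]
def blue(n,im,roi,smin=120):
    x0,y0,x1,y1=roi; h=cv2.cvtColor(im,cv2.COLOR_BGR2HSV)[y0:y1,x0:x1]
    m=cv2.inRange(h,(100,smin,40),(130,255,255))
    k,l,st,ce=cv2.connectedComponentsWithStats(m)
    return [(ce[i]+[x0,y0],st[i]) for i in range(1,k) if st[i][4]>12]
E
python3 - <<'E'
from h import *
np.set_printoptions(precision=4,suppress=True)
for n,roi in(("top",(210,170,380,245)),("side",(230,140,320,240))):
    im=cv2.imread(f"pics/{n}0.png")
    for c,s in blue(n,im,roi): print(n,c,s[2:],pix2w(n,*c,0.015),pix2w(n,*c,0.02))
t=cv2.imread("pics/top0.png"); s=cv2.imread("pics/side0.png")
a=cv2.resize(t[170:245,210:380],None,fx=4.6,fy=4.6,interpolation=cv2.INTER_CUBIC)
cv2.imwrite("pics/c1.png",a)
b=np.hstack([cv2.resize(t[175:235,115:185],(400,343),interpolation=cv2.INTER_CUBIC),cv2.resize(s[225:285,190:260],(400,343),interpolation=cv2.INTER_CUBIC)])
cv2.imwrite("pics/c2.png",b)
E
```

```text
top [353.6207 218.2011] [ 22  21 348] [ 0.5442 -0.3572  0.015 ] [ 0.5435 -0.3559  0.02  ]
top [229.4265 223.3676] [ 16  16 204] [0.5397 0.0174 0.015 ] [0.539  0.0171 0.02  ]
top [273.3889 220.463 ] [ 8  8 54] [ 0.5445 -0.1153  0.015 ] [ 0.5438 -0.115   0.02  ]
top [312.0095 229.4857] [ 11  12 105] [ 0.5138 -0.2298  0.015 ] [ 0.5133 -0.229   0.02  ]
side [298.8929 158.6964] [ 17   9 112] [ 0.5445 -0.3653  0.015 ] [ 0.5428 -0.3581  0.02  ]
side [297.     179.6923] [ 9  6 39] [ 0.5137 -0.2364  0.015 ] [ 0.5122 -0.2299  0.02  ]
side [278.4211 196.5789] [ 6  4 19] [ 0.5445 -0.1219  0.015 ] [ 0.5428 -0.1159  0.02  ]
side [266.5385 222.0171] [ 14  11 117] [0.5391 0.0122 0.015 ] [0.5374 0.0175 0.02  ]
side [317.3333 221.0952] [ 5 12 21] [ 0.3928 -0.0525  0.015 ] [ 0.3919 -0.0469  0.02  ]
```

View pics/c1.png

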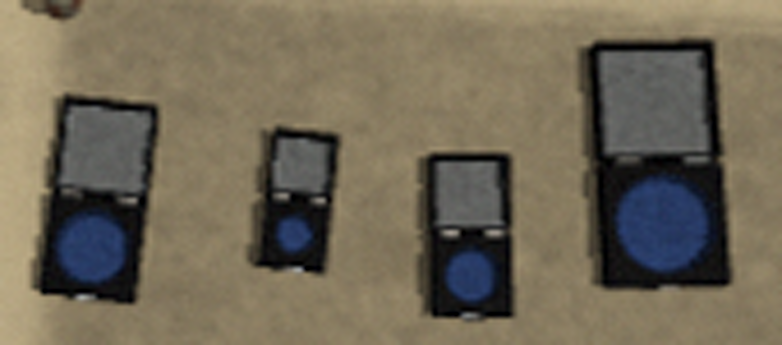

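View pics/c2.png

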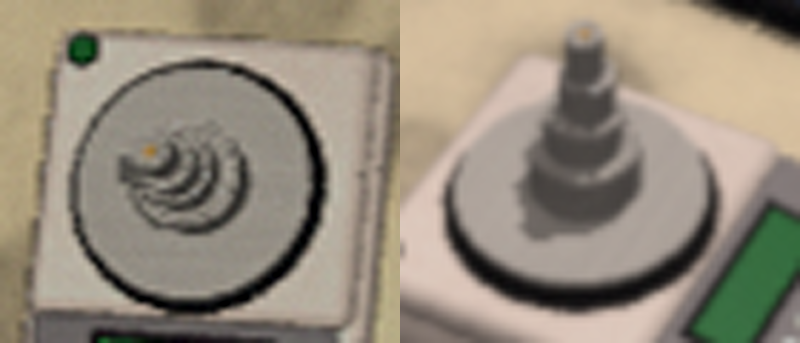

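```bash
cat >> h.py <<'E'
def plug(im,roi):
    x0,y0,x1,y1=roi; c=im[y0:y1,x0:x1].astype(float)
    w=np.clip((c[...,2]-c[...,0])-35,0,None); k=np.unravel_index(w.argmax(),w.shape)
    yy,xx=np.mgrid[y0:y1,x0:x1]; m=(abs(yy-k[0]-y0)<=2)&(abs(xx-k[1]-x0)<=2); w=w*m
    return np.array([(w*xx).sum(),(w*yy).sum()])/w.sum(), w.max()
E
python3 - <<'E'
from h import *
np.set_printoptions(precision=4,suppress=True)
t=cv2.imread("pics/top0.png"); s=cv2.imread("pics/side0.png")
# predicted boxes around stack top
pt,mt=plug(t,(132,192,158,215)); ps,ms=plug(s,(214,226,232,246))
print(pt,mt,ps,ms,"tri",tri(ps,pt),"top@.168",pix2w("top",*pt,.168),"side",pix2w("side",*ps,.168))
# pan ring centre: dark gap; crop coords -> pan disc approx (198,186) r 122 px/5.714
print("pan top",pix2w("top",115+197/5.714,175+185/5.714,.072),"pan side",pix2w("side",190+182/5.714,225+196/5.714,.072))
print("dropper",pix2w("top",222.5,167.5,.083), "box",pix2w("top",408,190,0.))
E
```

```text
[140.6731 200.9872] 69.0 [221.9216 229.6569] 28.0 tri [0.5848 0.2457 0.1701] top@.168 [0.5861 0.2465 0.168 ] side [0.5848 0.2437 0.168 ]
pan top [0.5855 0.2457 0.072 ] pan side [0.5815 0.2567 0.072 ]
dropper [0.6956 0.0314 0.083 ] box [ 0.6291 -0.5365  0.    ]
```

{"op": "drive_tool", "data": {
  "targets": [
    {"yaw":-0.0932,"fingers":0},
    {"yaw":-0.0932,"fingers":0},
    {"yaw":-0.0932,"fingers":0},
    {"yaw":-0.0932,"fingers":0},
    {"yaw":-0.0932,"fingers":0},
    {"yaw":-0.0932,"fingers":0},
    {"yaw":-0.0932,"fingers":0},
    {"yaw":-0.0932,"fingers":0},
    {"yaw":-0.0932,"fingers":0},
    {"fingers":0},
    {"fingers":0}
  ]
}}

```text
invalid input
```

{"op": "drive_tool", "data": {
  "targets": [
    {"dx":0.355,"dy":0.264,"dz":-0.05,"fingers":0},
    {"dx":0.355,"dy":0.264,"dz":-0.05,"fingers":0},
    {"dx":0.355,"dy":0.264,"dz":-0.05,"fingers":0},
    {"dx":0.355,"dy":0.264,"dz":-0.05,"fingers":0},
    {"dx":0.355,"dy":0.264,"dz":-0.05,"fingers":0},
    {"dx":0.355,"dy":0.264,"dz":-0.05,"fingers":0},
    {"dx":0.355,"dy":0.264,"dz":-0.05,"fingers":0},
    {"dx":0.355,"dy":0.264,"dz":-0.05,"fingers":0},
    {"dx":0.355,"dy":0.264,"dz":-0.05,"fingers":0},
    {"dx":0.355,"dy":0.264,"dz":-0.05,"fingers":0},
    {"fingers":0}
  ]
}}

```text
invalid input
```

{"op": "drive_tool", "data": {
  "targets": [
    {"dx":0,"dy":0,"dz":0,"yaw":-0.0932,"fingers":0}
  ],
  "squeeze": 40
}}

```text
clock: 0.2
position: [0.1563, -0.6049, 0.2309]
tool_rot: [-3.141, 0.0, 0.399]
force: [-0.1, 0.5, -0.3]
grip_width: 0.0851
finger_force: 0.0
```

{"op": "drive_tool", "data": {
  "targets": [
    {"dx":0,"dy":0,"dz":0,"yaw":-0.0932,"fingers":0},
    {"dx":0,"dy":0,"dz":0,"yaw":-0.0932,"fingers":0},
    {"dx":0,"dy":0,"dz":0,"yaw":-0.0932,"fingers":0},
    {"dx":0,"dy":0,"dz":0,"yaw":-0.0932,"fingers":0},
    {"dx":0,"dy":0,"dz":0,"yaw":-0.0932,"fingers":0},
    {"dx":0,"dy":0,"dz":0,"yaw":-0.0932,"fingers":0},
    {"dx":0,"dy":0,"dz":0,"yaw":-0.0932,"fingers":0},
    {"dx":0,"dy":0,"dz":0,"yaw":-0.0932,"fingers":0},
    {"dx":0,"dy":0,"dz":0,"yaw":0,"fingers":0}
  ]
}}

```text
clock: 1.1
position: [0.1561, -0.605, 0.2309]
tool_rot: [3.142, -0.001, 1.573]
force: [0.3, -0.4, -0.2]
grip_width: 0.0854
finger_force: 0.0
```

{"op": "drive_tool", "data": {
  "targets": [
    {"dx":0.355,"dy":0.264,"dz":-0.05,"yaw":0,"fingers":0},
    {"dx":0.355,"dy":0.264,"dz":-0.05,"yaw":0,"fingers":0},
    {"dx":0.355,"dy":0.264,"dz":-0.05,"yaw":0,"fingers":0},
    {"dx":0.355,"dy":0.264,"dz":-0.05,"yaw":0,"fingers":0},
    {"dx":0.355,"dy":0.264,"dz":-0.05,"yaw":0,"fingers":0},
    {"dx":0.355,"dy":0.264,"dz":-0.05,"yaw":0,"fingers":0},
    {"dx":0.355,"dy":0.264,"dz":-0.05,"yaw":0,"fingers":0},
    {"dx":0.355,"dy":0.264,"dz":-0.05,"yaw":0,"fingers":0},
    {"dx":0.355,"dy":0.264,"dz":-0.05,"yaw":0,"fingers":0},
    {"dx":0.355,"dy":0.264,"dz":-0.05,"yaw":0,"fingers":0},
    {"dx":0,"dy":0,"dz":0,"yaw":0,"fingers":0}
  ]
}}

```text
clock: 2.2
position: [0.4238, -0.2454, 0.2821]
tool_rot: [3.139, -0.001, 1.572]
force: [0.3, -1.0, 0.0]
grip_width: 0.0854
finger_force: 0.0
```

{"op": "drive_tool", "data": {
  "targets": [
    {"dx":0.409,"dy":0.135,"dz":0,"yaw":0,"fingers":0},
    {"dx":0.409,"dy":0.135,"dz":0,"yaw":0,"fingers":0},
    {"dx":0.409,"dy":0.135,"dz":0,"yaw":0,"fingers":0},
    {"dx":0.409,"dy":0.135,"dz":0,"yaw":0,"fingers":0},
    {"dx":0.409,"dy":0.135,"dz":0,"yaw":0,"fingers":0},
    {"dx":0.409,"dy":0.135,"dz":0,"yaw":0,"fingers":0},
    {"dx":0.409,"dy":0.135,"dz":0,"yaw":0,"fingers":0},
    {"dx":0.409,"dy":0.135,"dz":0,"yaw":0,"fingers":0},
    {"dx":0.409,"dy":0.135,"dz":0,"yaw":0,"fingers":0},
    {"dx":0.409,"dy":0.135,"dz":0,"yaw":0,"fingers":0},
    {"dx":0.409,"dy":0.135,"dz":0,"yaw":0,"fingers":0},
    {"dx":0.409,"dy":0.135,"dz":0,"yaw":0,"fingers":0},
    {"dx":0,"dy":0,"dz":0,"yaw":0,"fingers":0},
    {"dx":0,"dy":0,"dz":0,"yaw":0,"fingers":0}
  ]
}}

```text
clock: 3.6
position: [0.5824, 0.2411, 0.2805]
tool_rot: [-3.14, 0.0, 1.568]
force: [-0.8, -0.5, -0.2]
grip_width: 0.0852
finger_force: 0.0
```

{"op": "drive_tool", "data": {
  "targets": [
    {"dx":0.045,"dy":0.033,"dz":0.2,"yaw":0,"fingers":0},
    {"dx":0,"dy":0,"dz":0.4,"yaw":0,"fingers":0},
    {"dx":0,"dy":0,"dz":0.3,"yaw":0,"fingers":0},
    {"dx":0,"dy":0,"dz":0.2,"yaw":0,"fingers":0},
    {"dx":0,"dy":0,"dz":0.1,"yaw":0,"fingers":0},
    {"dx":0,"dy":0,"dz":0.05,"yaw":0,"fingers":0},
    {"dx":0,"dy":0,"dz":0,"yaw":0,"fingers":0.5},
    {"dx":0,"dy":0,"dz":0,"yaw":0,"fingers":0.5},
    {"dx":0,"dy":0,"dz":0,"yaw":0,"fingers":0.5},
    {"dx":0,"dy":0,"dz":0,"yaw":0,"fingers":0.5}
  ],
  "squeeze": 30
}}

```text
clock: 4.6
position: [0.5863, 0.245, 0.157]
tool_rot: [3.141, -0.0, 1.57]
force: [-0.9, -0.3, 0.1]
grip_width: 0.0427
finger_force: 0.0
```

```bash
python3 - <<'E'
from h import *
from workcell import grab_frame
s=grab_frame("side")
t=grab_frame("top")
cv2.imwrite("pics/g50.png",np.hstack([cv2.resize(s[205:285,190:270],(400,400),interpolation=3),cv2.resize(t[170:250,110:190],(400,400),interpolation=3)]))
E
```

```text
(no output)
```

View pics/g50.png

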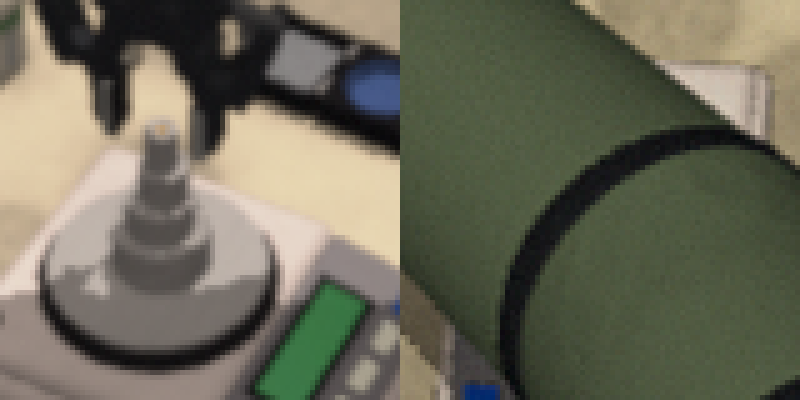

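{"op": "drive_tool", "data": {
  "targets": [
    {"dx":0,"dy":0,"dz":0,"yaw":0,"fingers":1},
    {"dx":0,"dy":0,"dz":0,"yaw":0,"fingers":1},
    {"dx":0,"dy":0,"dz":0,"yaw":0,"fingers":1},
    {"dx":0,"dy":0,"dz":0,"yaw":0,"fingers":1},
    {"dx":0,"dy":0,"dz":0,"yaw":0,"fingers":1}
  ]
}}

```text
clock: 5.2
position: [0.586, 0.245, 0.1564]
tool_rot: [3.141, -0.0, 1.57]
force: [-0.6, -0.4, 3.7]
grip_width: 0.0164
finger_force: 29.3
```

{"op": "drive_tool", "data": {
  "targets": [
    {"dx":0,"dy":0,"dz":-0.05,"yaw":0,"fingers":1},
    {"dx":0,"dy":0,"dz":-0.15,"yaw":0,"fingers":1},
    {"dx":-0.2,"dy":-0.02,"dz":0,"yaw":0,"fingers":1},
    {"dx":-0.4,"dy":-0.05,"dz":0,"yaw":0,"fingers":1},
    {"dx":-0.4,"dy":-0.05,"dz":0,"yaw":0,"fingers":1},
    {"dx":-0.4,"dy":-0.05,"dz":0,"yaw":0,"fingers":1},
    {"dx":-0.4,"dy":-0.05,"dz":0,"yaw":0,"fingers":1},
    {"dx":-0.4,"dy":-0.05,"dz":0,"yaw":0,"fingers":1},
    {"dx":-0.4,"dy":-0.05,"dz":0.1,"yaw":0,"fingers":1},
    {"dx":-0.4,"dy":-0.05,"dz":0.2,"yaw":0,"fingers":1},
    {"dx":-0.4,"dy":-0.05,"dz":0.3,"yaw":0,"fingers":1},
    {"dx":-0.21,"dy":-0.002,"dz":0.3,"yaw":0,"fingers":1},
    {"dx":0,"dy":0,"dz":0.3,"yaw":0,"fingers":1},
    {"dx":0,"dy":0,"dz":0.11,"yaw":0,"fingers":1},
    {"dx":0,"dy":0,"dz":0,"yaw":0,"fingers":1},
    {"dx":0,"dy":0,"dz":0,"yaw":0,"fingers":1}
  ]
}}

```text
clock: 6.8
position: [0.5445, -0.1151, 0.0468]
tool_rot: [3.14, 0.0, 1.571]
force: [-0.9, 0.2, 0.1]
grip_width: 0.0162
finger_force: 29.4
```

```bash
python3 - <<'E'
from h import *
from workcell import grab_frame
s=grab_frame("side")
t=grab_frame("top")
a=s[170:220,250:310].copy()
def T(p): return tuple(np.round((w2pix("side",p)-[250,170]+.5)*8-.5).astype(int))
a=cv2.resize(a,(480,400),interpolation=3)
for r,z,c in((.013,.02,(0,255,255)),(.009,.0325,(0,0,255)),(.009,.057,(0,0,255))):
    P=np.array([T([.5433+r*np.cos(q),-.1155+r*np.sin(q),z]) for q in np.linspace(0,6.28,40)]); cv2.polylines(a,[P],True,c,1)
cv2.imwrite("pics/p50.png",np.hstack([cv2.resize(s[170:220,250:310],(300,250),interpolation=3),cv2.resize(a,(300,250))]))
E
```

```text
(no output)
```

View pics/p50.png

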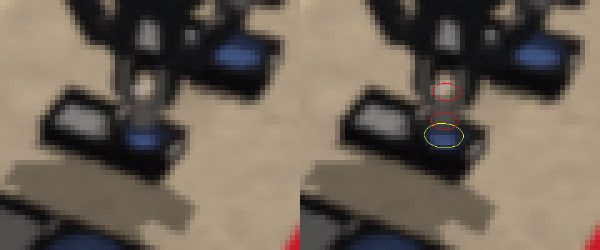

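{"op": "drive_tool", "data": {
  "targets": [
    {"dx":0,"dy":0,"dz":0.1,"yaw":0,"fingers":1},
    {"dx":0,"dy":0,"dz":0.05,"yaw":0,"fingers":1},
    {"dx":0,"dy":0,"dz":0.05,"yaw":0,"fingers":1},
    {"dx":0,"dy":0,"dz":0,"yaw":0,"fingers":1},
    {"dx":0,"dy":0,"dz":0,"yaw":0,"fingers":1}
  ]
}}

```text
clock: 7.4
position: [0.5436, -0.1157, 0.0253]
tool_rot: [-3.141, -0.0, 1.57]
force: [-0.7, -0.7, -0.5]
grip_width: 0.0164
finger_force: 29.4
```

{"op": "drive_tool", "data": {
  "targets": [
    {"dx":0,"dy":0,"dz":0.015,"yaw":0,"fingers":1},
    {"dx":0,"dy":0,"dz":0.008,"yaw":0,"fingers":1},
    {"dx":0,"dy":0,"dz":0,"yaw":0,"fingers":1}
  ]
}}

```text
clock: 7.7
position: [0.5436, -0.1158, 0.0231]
tool_rot: [-3.142, 0.0, 1.57]
force: [-0.6, 0.1, -0.4]
grip_width: 0.0165
finger_force: 29.4
```

{"op": "drive_tool", "data": {
  "targets": [
    {"dx":0,"dy":0,"dz":0.008,"yaw":0,"fingers":1},
    {"dx":0,"dy":0,"dz":0,"yaw":0,"fingers":1}
  ]
}}

```text
clock: 7.9
position: [0.5437, -0.1159, 0.0228]
tool_rot: [3.141, 0.0, 1.57]
force: [-3.1, 1.1, 9.9]
grip_width: 0.0161
finger_force: 30.3
```

{"op": "drive_tool", "data": {
  "targets": [
    {"dx":0,"dy":0,"dz":-0.004,"yaw":0,"fingers":1},
    {"dx":0,"dy":0,"dz":0,"yaw":0,"fingers":0.7},
    {"dx":0,"dy":0,"dz":0,"yaw":0,"fingers":0.6},
    {"dx":0,"dy":0,"dz":0,"yaw":0,"fingers":0.5},
    {"dx":0,"dy":0,"dz":0,"yaw":0,"fingers":0.5},
    {"dx":0,"dy":0,"dz":-0.05,"yaw":0,"fingers":0.5},
    {"dx":0,"dy":0,"dz":-0.2,"yaw":0,"fingers":0.5},
    {"dx":0,"dy":0,"dz":-0.4,"yaw":0,"fingers":0.5},
    {"dx":0,"dy":0,"dz":-0.4,"yaw":0,"fingers":0.3},
    {"dx":0.2,"dy":-0.1,"dz":-0.4,"yaw":0,"fingers":0},
    {"dx":0.2,"dy":-0.4,"dz":-0.3,"yaw":0,"fingers":0},
    {"dx":0.2,"dy":-0.3,"dz":0,"yaw":0,"fingers":0},
    {"dx":0,"dy":0,"dz":0,"yaw":0,"fingers":0}
  ]
}}

```text
clock: 9.2
position: [0.4638, -0.0555, 0.1969]
tool_rot: [3.141, 0.002, 1.573]
force: [1.3, -0.8, -0.9]
grip_width: 0.0852
finger_force: 0.0
```

```bash
cat >> h.py <<'E'
def look(name,cases=None,stack_z=None):
    from workcell import grab_frame, readout
    s=grab_frame("side"); t=grab_frame("top")
    cv2.imwrite(f"pics/{name}_s.png",s); cv2.imwrite(f"pics/{name}_t.png",t)
    return s,t
E
python3 - <<'E'
from h import *
np.set_printoptions(precision=4,suppress=True)
s,t=look("a50")
print(plug(t,(132,190,158,220)),plug(s,(214,230,236,256)))
cv2.imwrite("pics/a50.png",np.hstack([cv2.resize(s[150:250,200:320],(384,320),interpolation=3),cv2.resize(t[160:260,110:230],(384,320),interpolation=3)]))
cv2.imwrite("pics/a50c.png",np.hstack([cv2.resize(s[180:215,255:297],(384,320),interpolation=3),cv2.resize(t[190:240,245:305],(384,320),interpolation=3)]))
E
```

```text
(array([143.175 , 202.8071]), np.float64(139.0)) (array([222.1435, 237.4388]), np.float64(56.0))
```

View pics/a50c.png

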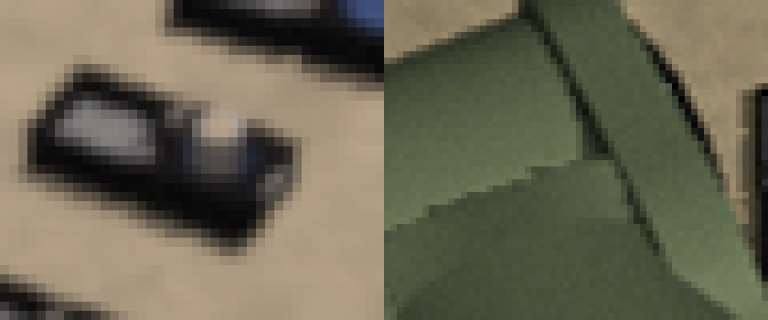

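```bash
python3 - <<'E'
from h import *
np.set_printoptions(precision=4,suppress=True)
s=cv2.imread("pics/a50_s.png")
p,m=plug(s,(270,186,288,202)); print("50",p,m,pix2w("side",*p,.0345), w2pix("side",[.5433,-.1155,.0345]))
pt=[143.175,202.807];ps=[222.1435,237.4388]
print(tri(ps,pt),pix2w("top",*pt,.1435),pix2w("side",*ps,.1435))
E
```

```text
50 [278.7   192.775] 12.0 [ 0.5434 -0.118   0.0345] [278.4908 193.2202]
[0.5849 0.2459 0.1426] [0.5857 0.246  0.1435] [0.5834 0.2467 0.1435]
```

{"op": "drive_tool", "data": {
  "targets": [
    {"dx":0.38,"dy":0.15,"dz":0,"yaw":0,"fingers":0},
    {"dx":0.38,"dy":0.15,"dz":0,"yaw":0,"fingers":0},
    {"dx":0.38,"dy":0.15,"dz":0,"yaw":0,"fingers":0},
    {"dx":0.38,"dy":0.15,"dz":0,"yaw":0,"fingers":0},
    {"dx":0.38,"dy":0.15,"dz":0,"yaw":0,"fingers":0},
    {"dx":0.38,"dy":0.15,"dz":0,"yaw":0,"fingers":0},
    {"dx":0.38,"dy":0.15,"dz":0,"yaw":0,"fingers":0},
    {"dx":0.358,"dy":0.163,"dz":0,"yaw":0,"fingers":0},
    {"dx":0,"dy":0,"dz":0,"yaw":0,"fingers":0},
    {"dx":0,"dy":0,"dz":0.3,"yaw":0,"fingers":0},
    {"dx":0,"dy":0,"dz":0.2,"yaw":0,"fingers":0},
    {"dx":0,"dy":0,"dz":0.1,"yaw":0,"fingers":0},
    {"dx":0,"dy":0,"dz":0.038,"yaw":0,"fingers":0},
    {"dx":0,"dy":0,"dz":0,"yaw":0,"fingers":0.5},
    {"dx":0,"dy":0,"dz":0,"yaw":0,"fingers":0.5},
    {"dx":0,"dy":0,"dz":0,"yaw":0,"fingers":0.5},
    {"dx":0,"dy":0,"dz":0,"yaw":0,"fingers":1},
    {"dx":0,"dy":0,"dz":0,"yaw":0,"fingers":1},
    {"dx":0,"dy":0,"dz":0,"yaw":0,"fingers":1},
    {"dx":0,"dy":0,"dz":0,"yaw":0,"fingers":1}
  ]
}}

```text
clock: 11.3
position: [0.5882, 0.2446, 0.1325]
tool_rot: [3.141, -0.0, 1.57]
force: [-1.0, -1.7, 5.5]
grip_width: 0.0253
finger_force: 29.1
```

```bash
python3 - <<'E'
from h import *
from workcell import readout
np.set_printoptions(precision=4,suppress=True)
s,t=look("g100"); o=readout.observe(); print(o["position"],o["force"],o["grip_width"])
p,m=plug(s,(214,230,236,256)); print(p,m,pix2w("side",*p,.1435))
E
```

```text
[0.5882 0.2446 0.1326] [-1.875  -1.2672  6.7117] 0.025519670970265786
[220.8201 236.875 ] 78.0 [0.5874 0.2461 0.1435]
```

{"op": "drive_tool", "data": {
  "targets": [
    {"dx":0,"dy":0,"dz":-0.05,"yaw":0,"fingers":1},
    {"dx":0,"dy":0,"dz":-0.15,"yaw":0,"fingers":1},
    {"dx":-0.2,"dy":-0.06,"dz":0,"yaw":0,"fingers":1},
    {"dx":-0.4,"dy":-0.06,"dz":0,"yaw":0,"fingers":1},
    {"dx":-0.4,"dy":-0.06,"dz":0,"yaw":0,"fingers":1},
    {"dx":-0.4,"dy":-0.06,"dz":0,"yaw":0,"fingers":1},
    {"dx":-0.4,"dy":-0.06,"dz":0,"yaw":0,"fingers":1},
    {"dx":-0.4,"dy":-0.06,"dz":0,"yaw":0,"fingers":1},
    {"dx":-0.4,"dy":-0.06,"dz":0,"yaw":0,"fingers":1},
    {"dx":-0.4,"dy":-0.06,"dz":0,"yaw":0,"fingers":1},
    {"dx":-0.4,"dy":-0.06,"dz":0,"yaw":0,"fingers":1},
    {"dx":-0.4,"dy":-0.06,"dz":0,"yaw":0,"fingers":1},
    {"dx":-0.4,"dy":-0.06,"dz":0.2,"yaw":0,"fingers":1},
    {"dx":-0.4,"dy":-0.06,"dz":0.2,"yaw":0,"fingers":1},
    {"dx":-0.158,"dy":-0.034,"dz":0.2,"yaw":0,"fingers":1},
    {"dx":0,"dy":0,"dz":0.2,"yaw":0,"fingers":1},
    {"dx":0,"dy":0,"dz":0.2,"yaw":0,"fingers":1},
    {"dx":0,"dy":0,"dz":0.07,"yaw":0,"fingers":1},
    {"dx":0,"dy":0,"dz":0,"yaw":0,"fingers":1},
    {"dx":0,"dy":0,"dz":0,"yaw":0,"fingers":1}
  ]
}}

```text
clock: 13.4
position: [0.513, -0.2312, 0.0459]
tool_rot: [3.141, 0.0, 1.571]
force: [0.5, 0.7, 0.7]
grip_width: 0.0252
finger_force: 29.7
```

```bash
python3 - <<'E'
from h import *
from workcell import readout
np.set_printoptions(precision=4,suppress=True)
s,t=look("h100"); o=readout.observe(); P=o["position"]; print(P,o["tool_rot"],o["force"],o["grip_width"])
b=P[2]-.0111
e=w2pix("side",[P[0],P[1]+.0017,b+.022]); x,y=e.astype(int)
p,m=plug(s,(x-7,y-7,x+8,y+8)); print(e,p,m,pix2w("side",*p,b+.022))
print(w2pix("side",[.5128,-.2295,.02]))
c,st=max(blue("side",s,(285,165,310,195)),key=lambda q:q[1][4]); print(c,st)
E
```

```text
[ 0.5129 -0.2314  0.0459] [3.1403 0.0007 1.5704] [ 0.0102  0.0596 -1.1383] 0.02519418231671574
[297.6488 171.1416] [297.7    171.1857] 32.0 [ 0.5127 -0.2295  0.0568]
[296.8026 179.7133]
[296.5    180.7857] [ 7 14 10  5 28]
```

{"op": "drive_tool", "data": {
  "targets": [
    {"dx":0,"dy":0,"dz":0.1,"yaw":0,"fingers":1},
    {"dx":0,"dy":0,"dz":0.08,"yaw":0,"fingers":1},
    {"dx":0,"dy":0,"dz":0.04,"yaw":0,"fingers":1},
    {"dx":0,"dy":0,"dz":0.01,"yaw":0,"fingers":1},
    {"dx":0,"dy":0,"dz":0,"yaw":0,"fingers":1},
    {"dx":0,"dy":0,"dz":0,"yaw":0,"fingers":1}
  ]
}}

```text
clock: 14.1
position: [0.5125, -0.2312, 0.0219]
tool_rot: [3.141, -0.0, 1.57]
force: [0.1, 1.2, -1.3]
grip_width: 0.0251
finger_force: 29.8
```

{"op": "drive_tool", "data": {
  "targets": [
    {"dx":0,"dy":0,"dz":0.009,"yaw":0,"fingers":1},
    {"dx":0,"dy":0,"dz":0,"yaw":0,"fingers":1},
    {"dx":0,"dy":0,"dz":0,"yaw":0,"fingers":1}
  ]
}}

```text
clock: 14.4
position: [0.5126, -0.2313, 0.0211]
tool_rot: [3.141, 0.0, 1.57]
force: [0.3, -0.2, 2.3]
grip_width: 0.0251
finger_force: 29.9
```

{"op": "drive_tool", "data": {
  "targets": [
    {"dx":0,"dy":0,"dz":0.005,"yaw":0,"fingers":1},
    {"dx":0,"dy":0,"dz":0,"yaw":0,"fingers":1}
  ]
}}

```text
clock: 14.6
position: [0.5126, -0.2313, 0.021]
tool_rot: [3.141, 0.0, 1.57]
force: [-2.9, 0.6, 11.6]
grip_width: 0.0247
finger_force: 30.9
```

{"op": "drive_tool", "data": {
  "targets": [
    {"dx":0,"dy":0,"dz":-0.005,"yaw":0,"fingers":1},
    {"dx":0,"dy":0,"dz":0,"yaw":0,"fingers":0.6},
    {"dx":0,"dy":0,"dz":0,"yaw":0,"fingers":0.5},
    {"dx":0,"dy":0,"dz":0,"yaw":0,"fingers":0.4},
    {"dx":0,"dy":0,"dz":0,"yaw":0,"fingers":0.4},
    {"dx":0,"dy":0,"dz":-0.05,"yaw":0,"fingers":0.4},
    {"dx":0,"dy":0,"dz":-0.2,"yaw":0,"fingers":0.4},
    {"dx":0,"dy":0,"dz":-0.4,"yaw":0,"fingers":0.4},
    {"dx":0,"dy":0,"dz":-0.4,"yaw":0,"fingers":0.3},
    {"dx":0.2,"dy":-0.1,"dz":-0.4,"yaw":0,"fingers":0},
    {"dx":0.4,"dy":-0.1,"dz":-0.3,"yaw":0,"fingers":0},
    {"dx":0.4,"dy":-0.1,"dz":0,"yaw":0,"fingers":0},
    {"dx":0.4,"dy":-0.1,"dz":0,"yaw":0,"fingers":0},
    {"dx":0.36,"dy":-0.1,"dz":0,"yaw":0,"fingers":0},
    {"dx":0,"dy":0,"dz":0,"yaw":0,"fingers":0},
    {"dx":0,"dy":0,"dz":0,"yaw":0,"fingers":0}
  ]
}}

```text
clock: 16.2
position: [0.4627, -0.0556, 0.1958]
tool_rot: [3.141, 0.001, 1.572]
force: [0.9, -0.5, 0.8]
grip_width: 0.0854
finger_force: 0.0
```

```bash
python3 - <<'E'
from h import *
from workcell import readout
np.set_printoptions(precision=4,suppress=True)
s,t=look("a100"); o=readout.observe(); print(o["position"],o["tool_rot"])
x,y=w2pix("side",[.5128,-.2295,.032]).astype(int)
p,m=plug(s,(x-7,y-7,x+8,y+8)); print("100",w2pix("side",[.5128,-.2295,.032]),p,m)
x,y=w2pix("side",[.5433,-.1155,.0345]).astype(int)
p,m=plug(s,(x-7,y-7,x+8,y+8)); print("50",p,m)
z=.072+.0495; e=[.5865,.2463,z]
a,b=w2pix("top",e),w2pix("side",e); x,y=a.astype(int); pt,m1=plug(t,(x-7,y-7,x+8,y+8)); x,y=b.astype(int); ps,m2=plug(s,(x-7,y-7,x+8,y+8))
print(a,pt,m1,b,ps,m2,tri(ps,pt),pix2w("top",*pt,z),pix2w("side",*ps,z))
cv2.imwrite("pics/a100.png",np.hstack([cv2.resize(s[160:210,260:320],(384,320),interpolation=3),cv2.resize(s[220:270,195:255],(384,320),interpolation=3)]))
E
```

```text
[ 0.4628 -0.0568  0.1954] [3.1415 0.0003 1.5694]
100 [297.0841 176.96  ] [297.3286 176.9714] 33.0
50 [278.6744 192.7674] 13.0
[145.0552 203.9793] [144.6456 203.6126] 135.0 [221.3087 243.0432] [221.3744 243.551 ] 90.0 [0.5868 0.2474 0.1209] [0.5876 0.2475 0.1215] [0.5856 0.2479 0.1215]
```

View pics/a100.png

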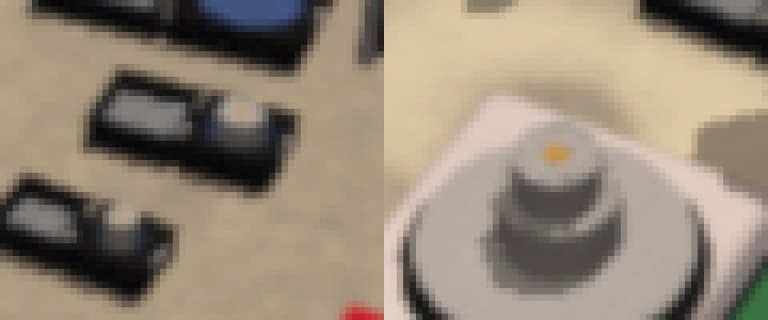

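{"op": "drive_tool", "data": {
  "targets": [
    {"dx":0.2,"dy":0.1,"dz":0,"yaw":0,"fingers":0},
    {"dx":0.3,"dy":0.12,"dz":0,"yaw":0,"fingers":0},
    {"dx":0.35,"dy":0.14,"dz":0,"yaw":0,"fingers":0},
    {"dx":0.35,"dy":0.14,"dz":0,"yaw":0,"fingers":0},
    {"dx":0.35,"dy":0.14,"dz":0,"yaw":0,"fingers":0},
    {"dx":0.35,"dy":0.14,"dz":0,"yaw":0,"fingers":0},
    {"dx":0.35,"dy":0.14,"dz":0.1,"yaw":0,"fingers":0},
    {"dx":0.35,"dy":0.14,"dz":0.1,"yaw":0,"fingers":0},
    {"dx":0.3,"dy":0.12,"dz":0.1,"yaw":0,"fingers":0},
    {"dx":0.145,"dy":0.058,"dz":0.1,"yaw":0,"fingers":0},
    {"dx":0,"dy":0,"dz":0.05,"yaw":0,"fingers":0},
    {"dx":0,"dy":0,"dz":0,"yaw":0,"fingers":0},
    {"dx":0,"dy":0,"dz":0,"yaw":0,"fingers":0},
    {"dx":0,"dy":0,"dz":0,"yaw":0,"fingers":0}
  ]
}}

```text
clock: 17.7
position: [0.587, 0.2472, 0.1509]
tool_rot: [3.141, 0.0, 1.569]
force: [0.2, -0.3, -0.4]
grip_width: 0.0853
finger_force: 0.0
```

{"op": "drive_tool", "data": {
  "targets": [
    {"dx":0,"dy":0,"dz":0.2,"yaw":0,"fingers":0},
    {"dx":0,"dy":0,"dz":0.15,"yaw":0,"fingers":0},
    {"dx":0,"dy":0,"dz":0.054,"yaw":0,"fingers":0},
    {"dx":0,"dy":0,"dz":0,"yaw":0,"fingers":0.35},
    {"dx":0,"dy":0,"dz":0,"yaw":0,"fingers":0.4},
    {"dx":0,"dy":0,"dz":0,"yaw":0,"fingers":0.45},
    {"dx":0,"dy":0,"dz":0,"yaw":0,"fingers":1},
    {"dx":0,"dy":0,"dz":0,"yaw":0,"fingers":1},
    {"dx":0,"dy":0,"dz":0,"yaw":0,"fingers":1},
    {"dx":0,"dy":0,"dz":0,"yaw":0,"fingers":1}
  ],
  "squeeze": 40
}}

```text
clock: 18.7
position: [0.5868, 0.2486, 0.1108]
tool_rot: [3.141, -0.0, 1.57]
force: [-1.0, -2.1, 7.6]
grip_width: 0.0362
finger_force: 39.2
```

```bash
python3 - <<'E'
from h import *
from workcell import readout
np.set_printoptions(precision=4,suppress=True)
s,t=look("g200"); o=readout.observe(); print(o["position"],o["force"],o["grip_width"])
p,m=plug(s,(214,236,230,252)); print(p,m,pix2w("side",*p,.1215))
E
```

```text
[0.5868 0.2486 0.1108] [-1.3485 -1.2199  6.1763] 0.035894195908677665
[221.2688 243.513 ] 98.0 [0.5859 0.2479 0.1215]
```

{"op": "drive_tool", "data": {
  "targets": [
    {"dx":0,"dy":0,"dz":-0.05,"yaw":0,"fingers":1},
    {"dx":0,"dy":0,"dz":-0.15,"yaw":0,"fingers":1},
    {"dx":-0.2,"dy":-0.05,"dz":0,"yaw":0,"fingers":1},
    {"dx":-0.35,"dy":-0.07,"dz":0,"yaw":0,"fingers":1},
    {"dx":-0.4,"dy":-0.08,"dz":0,"yaw":0,"fingers":1},
    {"dx":-0.4,"dy":-0.08,"dz":0,"yaw":0,"fingers":1},
    {"dx":-0.4,"dy":-0.08,"dz":0,"yaw":0,"fingers":1},
    {"dx":-0.4,"dy":-0.08,"dz":0,"yaw":0,"fingers":1},
    {"dx":-0.154,"dy":-0.046,"dz":0.1,"yaw":0,"fingers":1},
    {"dx":0,"dy":0,"dz":0.25,"yaw":0,"fingers":1},
    {"dx":0,"dy":0,"dz":0.3,"yaw":0,"fingers":1},
    {"dx":0,"dy":0,"dz":0.15,"yaw":0,"fingers":1},
    {"dx":0,"dy":0,"dz":0.06,"yaw":0,"fingers":1},
    {"dx":0,"dy":0,"dz":0,"yaw":0,"fingers":1},
    {"dx":0,"dy":0,"dz":0,"yaw":0,"fingers":1},
    {"dx":0,"dy":0,"dz":0,"yaw":0,"fingers":1}
  ]
}}

```text
clock: 20.4
position: [0.5385, 0.0182, 0.0449]
tool_rot: [3.14, -0.0, 1.57]
force: [1.6, 0.1, -1.7]
grip_width: 0.0356
finger_force: 40.4
```

```bash
python3 - <<'E'
from h import *
from workcell import readout
np.set_printoptions(precision=4,suppress=True)
s,t=look("h200"); o=readout.observe(); P=o["position"]; print(P,o["tool_rot"],o["force"],o["grip_width"])
b=P[2]-.0113
e=w2pix("side",[P[0],P[1]-.0009,b+.022]); x,y=e.astype(int)
p,m=plug(s,(x-7,y-7,x+8,y+8)); print(e,p,m,pix2w("side",*p,b+.022))
E
```

```text
[0.5383 0.018  0.0446] [3.1405 0.0001 1.5702] [-1.2635 -0.11   -2.7762] 0.03588376631807221
[266.7809 213.3266] [266.8457 213.3723] 67.0 [0.538  0.0173 0.0553]
```

Well aligned; contact expected at TCP z ≈ 0.0213.

{"op": "drive_tool", "data": {
  "targets": [
    {"dx":0,"dy":0,"dz":0.1,"yaw":0,"fingers":1},
    {"dx":0,"dy":0,"dz":0.08,"yaw":0,"fingers":1},
    {"dx":0,"dy":0,"dz":0.04,"yaw":0,"fingers":1},
    {"dx":0,"dy":0,"dz":0.01,"yaw":0,"fingers":1},
    {"dx":0,"dy":0,"dz":0,"yaw":0,"fingers":1},
    {"dx":0,"dy":0,"dz":0,"yaw":0,"fingers":1}
  ]
}}

```text
clock: 21.1
position: [0.5372, 0.018, 0.0209]
tool_rot: [-3.14, 0.001, 1.571]
force: [-6.9, -0.7, 14.4]
grip_width: 0.0361
finger_force: 42.7
```

{"op": "drive_tool", "data": {
  "targets": [
    {"dx":0,"dy":0,"dz":-0.005,"yaw":0,"fingers":1},
    {"dx":0,"dy":0,"dz":0,"yaw":0,"fingers":0.5},
    {"dx":0,"dy":0,"dz":0,"yaw":0,"fingers":0.4},
    {"dx":0,"dy":0,"dz":0,"yaw":0,"fingers":0.3},
    {"dx":0,"dy":0,"dz":0,"yaw":0,"fingers":0.3},
    {"dx":0,"dy":0,"dz":-0.05,"yaw":0,"fingers":0.3},
    {"dx":0,"dy":0,"dz":-0.2,"yaw":0,"fingers":0.3},
    {"dx":0,"dy":0,"dz":-0.4,"yaw":0,"fingers":0.3},
    {"dx":0,"dy":0,"dz":-0.4,"yaw":0,"fingers":0.2},
    {"dx":-0.2,"dy":-0.1,"dz":-0.3,"yaw":0,"fingers":0},
    {"dx":-0.3,"dy":-0.3,"dz":0,"yaw":0,"fingers":0},
    {"dx":-0.3,"dy":-0.3,"dz":0,"yaw":0,"fingers":0},
    {"dx":0,"dy":0,"dz":0,"yaw":0,"fingers":0},
    {"dx":0,"dy":0,"dz":0,"yaw":0,"fingers":0}
  ]
}}

```text
clock: 22.5
position: [0.4677, -0.0627, 0.157]
tool_rot: [3.141, 0.001, 1.569]
force: [0.4, -0.6, 0.2]
grip_width: 0.0858
finger_force: 0.0
```

```bash
python3 - <<'E'
from h import *
from workcell import readout
np.set_printoptions(precision=4,suppress=True)
s,t=look("a200"); o=readout.observe(); print(o["position"],o["tool_rot"])
e=w2pix("side",[.5382,.0173,.032]); x,y=e.astype(int)
p,m=plug(s,(x-7,y-7,x+8,y+8)); print("200",e,p,m,pix2w("side",*p,.032))
z=.072+.0275; e=[.5866,.2477,z]
a,b=w2pix("top",e),w2pix("side",e); x,y=a.astype(int); pt,m1=plug(t,(x-7,y-7,x+8,y+8)); x,y=b.astype(int); ps,m2=plug(s,(x-7,y-7,x+8,y+8))
print(a,pt,m1,b,ps,m2,tri(ps,pt),pix2w("top",*pt,z),pix2w("side",*ps,z))
cv2.imwrite("pics/a200.png",np.hstack([cv2.resize(s[195:245,235:295],(384,320),interpolation=3),cv2.resize(s[220:270,195:255],(384,320),interpolation=3)]))
E
```

```text
[ 0.4685 -0.0613  0.1568] [ 3.1407 -0.0004  1.5709]
200 [266.4832 219.0438] [266.7438 219.1157] 36.0 [0.5373 0.0173 0.032 ]
[146.4795 205.3559] [146.929  205.2622] 133.0 [221.2418 249.2836] [221.7827 249.118 ] 107.0 [0.5863 0.2463 0.0992] [0.5868 0.2464 0.0995] [0.5855 0.2466 0.0995]
```

View pics/a200.png

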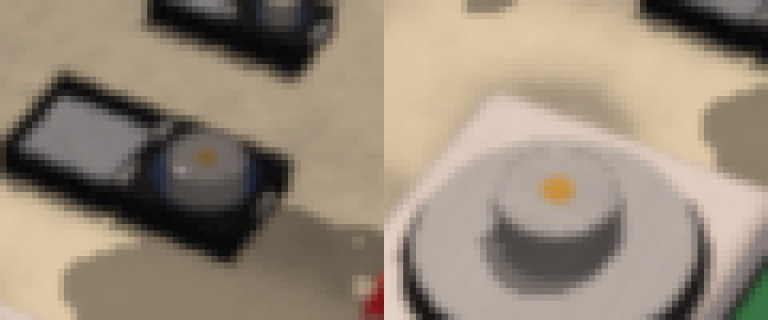

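{"op": "drive_tool", "data": {
  "targets": [
    {"dx":0.2,"dy":0.08,"dz":0,"yaw":0,"fingers":0},
    {"dx":0.3,"dy":0.12,"dz":0,"yaw":0,"fingers":0},
    {"dx":0.35,"dy":0.14,"dz":0,"yaw":0,"fingers":0},
    {"dx":0.35,"dy":0.14,"dz":0,"yaw":0,"fingers":0},
    {"dx":0.35,"dy":0.14,"dz":0,"yaw":0,"fingers":0},
    {"dx":0.35,"dy":0.14,"dz":0,"yaw":0,"fingers":0},
    {"dx":0.35,"dy":0.14,"dz":0,"yaw":0,"fingers":0},
    {"dx":0.35,"dy":0.14,"dz":0,"yaw":0,"fingers":0},
    {"dx":0.3,"dy":0.1,"dz":0.1,"yaw":0,"fingers":0},
    {"dx":0.178,"dy":0.037,"dz":0.1,"yaw":0,"fingers":0},
    {"dx":0,"dy":0,"dz":0.1,"yaw":0,"fingers":0},
    {"dx":0,"dy":0,"dz":0.07,"yaw":0,"fingers":0},
    {"dx":0,"dy":0,"dz":0,"yaw":0,"fingers":0},
    {"dx":0,"dy":0,"dz":0,"yaw":0,"fingers":0}
  ]
}}

```text
clock: 24.0
position: [0.5859, 0.2451, 0.1196]
tool_rot: [3.142, 0.0, 1.569]
force: [0.9, -0.3, 0.4]
grip_width: 0.0851
finger_force: 0.0
```

{"op": "drive_tool", "data": {
  "targets": [
    {"dx":0.014,"dy":0,"dz":0.15,"yaw":0,"fingers":0},
    {"dx":0,"dy":0,"dz":0.15,"yaw":0,"fingers":0},
    {"dx":0,"dy":0,"dz":0.066,"yaw":0,"fingers":0},
    {"dx":0,"dy":0,"dz":0,"yaw":0,"fingers":0.15},
    {"dx":0,"dy":0,"dz":0,"yaw":0,"fingers":0.25},
    {"dx":0,"dy":0,"dz":0,"yaw":0,"fingers":0.3},
    {"dx":0,"dy":0,"dz":0,"yaw":0,"fingers":1},
    {"dx":0,"dy":0,"dz":0,"yaw":0,"fingers":1},
    {"dx":0,"dy":0,"dz":0,"yaw":0,"fingers":1},
    {"dx":0,"dy":0,"dz":0,"yaw":0,"fingers":1}
  ],
  "squeeze": 60
}}

```text
clock: 25.0
position: [0.586, 0.2475, 0.0839]
tool_rot: [3.14, -0.0, 1.57]
force: [-2.4, -2.0, 8.7]
grip_width: 0.0518
finger_force: 61.3
```

```bash
python3 - <<'E'
from h import *
from workcell import readout
np.set_printoptions(precision=4,suppress=True)
s,t=look("g500"); o=readout.observe(); print(o["position"],o["force"],o["grip_width"])
p,m=plug(s,(214,242,230,257)); print(p,m,pix2w("side",*p,.0995))
E
```

```text
[0.586  0.2474 0.0839] [-1.0588 -0.7501  9.651 ] 0.05187889201098456
[221.8579 248.9322] 109.0 [0.5856 0.2459 0.0995]
```

{"op": "drive_tool", "data": {
  "targets": [
    {"dx":0,"dy":0,"dz":-0.05,"yaw":0,"fingers":1},
    {"dx":0,"dy":0,"dz":-0.25,"yaw":0,"fingers":1},
    {"dx":-0.2,"dy":-0.03,"dz":0,"yaw":0,"fingers":1},
    {"dx":-0.35,"dy":-0.03,"dz":0,"yaw":0,"fingers":1},
    {"dx":-0.45,"dy":-0.03,"dz":0,"yaw":0,"fingers":1},
    {"dx":-0.45,"dy":-0.03,"dz":0,"yaw":0,"fingers":1},
    {"dx":-0.45,"dy":-0.03,"dz":0,"yaw":0,"fingers":1},
    {"dx":-0.45,"dy":-0.03,"dz":0,"yaw":0,"fingers":1},
    {"dx":-0.45,"dy":-0.03,"dz":0,"yaw":0,"fingers":1},
    {"dx":-0.45,"dy":-0.03,"dz":0,"yaw":0,"fingers":1},
    {"dx":-0.45,"dy":-0.03,"dz":0,"yaw":0,"fingers":1},
    {"dx":-0.45,"dy":-0.03,"dz":0,"yaw":0,"fingers":1},
    {"dx":-0.45,"dy":-0.03,"dz":0,"yaw":0,"fingers":1},
    {"dx":-0.45,"dy":-0.03,"dz":0,"yaw":0,"fingers":1},
    {"dx":-0.4,"dy":-0.03,"dz":0,"yaw":0,"fingers":1},
    {"dx":-0.3,"dy":-0.03,"dz":0,"yaw":0,"fingers":1},
    {"dx":-0.285,"dy":-0.008,"dz":0,"yaw":0,"fingers":1},
    {"dx":0,"dy":0,"dz":0,"yaw":0,"fingers":1},
    {"dx":0,"dy":0,"dz":0,"yaw":0,"fingers":1},
    {"dx":0,"dy":0,"dz":0,"yaw":0,"fingers":1}
  ]
}}

```text
clock: 27.1
position: [0.5427, -0.3552, 0.1129]
tool_rot: [-3.142, -0.001, 1.571]
force: [0.5, 1.1, -4.9]
grip_width: 0.0516
finger_force: 64.7
```

{"op": "drive_tool", "data": {
  "targets": [
    {"dx":-0.009,"dy":0.005,"dz":0.2,"yaw":0,"fingers":1},
    {"dx":0,"dy":0,"dz":0.3,"yaw":0,"fingers":1},
    {"dx":0,"dy":0,"dz":0.15,"yaw":0,"fingers":1},
    {"dx":0,"dy":0,"dz":0,"yaw":0,"fingers":1},
    {"dx":0,"dy":0,"dz":0,"yaw":0,"fingers":1},
    {"dx":0,"dy":0,"dz":0,"yaw":0,"fingers":1}
  ]
}}

```text
clock: 27.7
position: [0.5439, -0.3572, 0.0492]
tool_rot: [3.14, 0.001, 1.571]
force: [-1.0, -1.2, -5.8]
grip_width: 0.0515
finger_force: 64.5
```

```bash
python3 - <<'E'
from h import *
from workcell import readout
np.set_printoptions(precision=4,suppress=True)
s,t=look("h500"); o=readout.observe(); P=o["position"]; print(P,o["tool_rot"],o["force"],o["grip_width"])
b=P[2]-.0119
e=w2pix("side",[P[0],P[1]-.0009,b+.0275]); x,y=e.astype(int)
p,m=plug(s,(x-7,y-7,x+8,y+8)); print(e,p,m,pix2w("side",*p,b+.0275))
a=cv2.resize(s[125:185,265:335],(560,480),interpolation=3)
for c,r,z,col in(([.5432,-.357],.033,.02,(0,255,255)),([P[0],P[1]-.0009],.027,b+.0275,(0,0,255))):
    Q=np.array([np.round((w2pix("side",[c[0]+r*np.cos(q),c[1]+r*np.sin(q),z])-[265,125]+.5)*8-.5).astype(int) for q in np.linspace(0,6.28,60)]); cv2.polylines(a,[Q],True,col,1)
cv2.imwrite("pics/h500.png",a)
E
```

```text
[ 0.5436 -0.3574  0.049 ] [3.1403 0.0009 1.5702] [-0.5758 -0.5998 -4.7307] 0.05144131858438265
[299.7423 148.5541] [299.8965 148.6696] 85.0 [ 0.5428 -0.3578  0.0646]
```

View pics/h500.png

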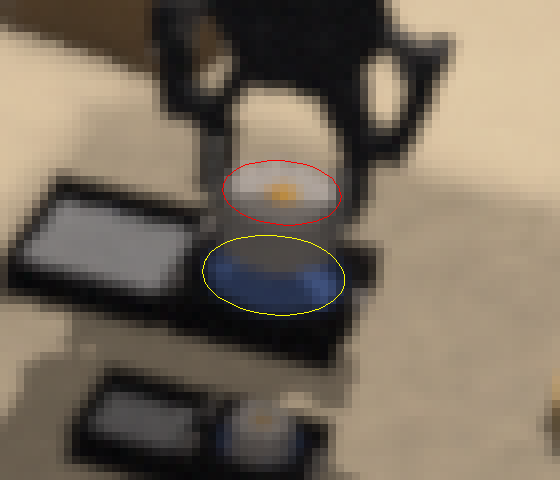

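{"op": "drive_tool", "data": {
  "targets": [
    {"dx":0.01,"dy":-0.003,"dz":0.1,"yaw":0,"fingers":1},
    {"dx":0,"dy":0,"dz":0.1,"yaw":0,"fingers":1},
    {"dx":0,"dy":0,"dz":0.05,"yaw":0,"fingers":1},
    {"dx":0,"dy":0,"dz":0.015,"yaw":0,"fingers":1},
    {"dx":0,"dy":0,"dz":0,"yaw":0,"fingers":1},
    {"dx":0,"dy":0,"dz":0,"yaw":0,"fingers":1}
  ]
}}

```text
clock: 28.4
position: [0.5422, -0.3559, 0.0219]
tool_rot: [-3.14, 0.0, 1.57]
force: [-10.6, 5.8, 19.3]
grip_width: 0.0513
finger_force: 67.2
```

{"op": "drive_tool", "data": {
  "targets": [
    {"dx":0.006,"dy":-0.01,"dz":0,"yaw":0,"fingers":1},
    {"dx":0,"dy":0,"dz":0,"yaw":0,"fingers":1},
    {"dx":0,"dy":0,"dz":0,"yaw":0,"fingers":1}
  ]
}}

```text
clock: 28.7
position: [0.5421, -0.3559, 0.0219]
tool_rot: [3.141, 0.001, 1.57]
force: [-4.2, 1.2, 11.9]
grip_width: 0.0515
finger_force: 66.3
```

{"op": "drive_tool", "data": {
  "targets": [
    {"dx":0,"dy":0,"dz":-0.004,"yaw":0,"fingers":1},
    {"dx":0,"dy":0,"dz":0,"yaw":0,"fingers":0.3},
    {"dx":0,"dy":0,"dz":0,"yaw":0,"fingers":0.2},
    {"dx":0,"dy":0,"dz":0,"yaw":0,"fingers":0.1},
    {"dx":0,"dy":0,"dz":0,"yaw":0,"fingers":0.1},
    {"dx":0,"dy":0,"dz":-0.05,"yaw":0,"fingers":0.1},
    {"dx":0,"dy":0,"dz":-0.2,"yaw":0,"fingers":0.1},
    {"dx":0,"dy":0,"dz":-0.4,"yaw":0,"fingers":0.1},
    {"dx":0,"dy":0,"dz":-0.4,"yaw":0,"fingers":0},
    {"dx":0.2,"dy":-0.2,"dz":-0.4,"yaw":0,"fingers":0},
    {"dx":0.3,"dy":-0.3,"dz":-0.3,"yaw":0,"fingers":0},
    {"dx":0.4,"dy":-0.3,"dz":0,"yaw":0,"fingers":0},
    {"dx":0.4,"dy":0,"dz":0,"yaw":0,"fingers":0},
    {"dx":0.4,"dy":0,"dz":0,"yaw":0,"fingers":0},
    {"dx":0.4,"dy":0,"dz":0,"yaw":0,"fingers":0},
    {"dx":0,"dy":0,"dz":0,"yaw":0,"fingers":0},
    {"dx":0,"dy":0,"dz":0,"yaw":0,"fingers":0}
  ]
}}

```text
clock: 30.4
position: [0.4633, -0.146, 0.1969]
tool_rot: [3.14, 0.001, 1.572]
force: [0.0, -0.9, 0.4]
grip_width: 0.0855
finger_force: 0.0
```

```bash
python3 - <<'E'
from h import *
np.set_printoptions(precision=4,suppress=True)
s,t=look("end")
for n,P in(("500",[.543,-.357,.0375]),("100",[.5128,-.2295,.032]),("50",[.5433,-.1155,.0345]),("200",[.5375,.0173,.032])):
    for c,im in(("side",s),("top",t)):
        e=w2pix(c,P); x,y=e.astype(int); p,m=plug(im,(x-5,y-5,x+6,y+6)); print(n,c,e,p,m,pix2w(c,*p,P[2]))
cv2.imwrite("pics/end.png",cv2.resize(s[130:250,190:340],(800,600),interpolation=3)[:, :780])
E
```

```text
500 side [299.1686 154.9246] [299.5064 155.0408] 77.0 [ 0.5416 -0.3567  0.0375]
500 top [355.517  217.4916] [355.4684 218.1083] 143.0 [ 0.5412 -0.3567  0.0375]
100 side [297.0841 176.96  ] [297.3571 176.9857] 33.0 [ 0.5119 -0.2297  0.032 ]
100 top [312.8068 229.1609] [nan nan] 0.0 [nan nan nan]
50 side [278.4908 193.2202] [278.7105 192.7368] 12.0 [ 0.5434 -0.1182  0.0345]
50 top [273.8755 219.9563] [nan nan] 0.0 [nan nan nan]
200 side [266.6964 219.1014] [266.7611 219.1416] 35.0 [0.5373 0.0174 0.032 ]
200 top [229.2096 223.3393] [229.3341 223.    ] 68.0 [0.5385 0.0169 0.032 ]h.py:25: RuntimeWarning: invalid value encountered in divide
  return np.array([(w*xx).sum(),(w*yy).sum()])/w.sum(), w.max()
```

View pics/end.png

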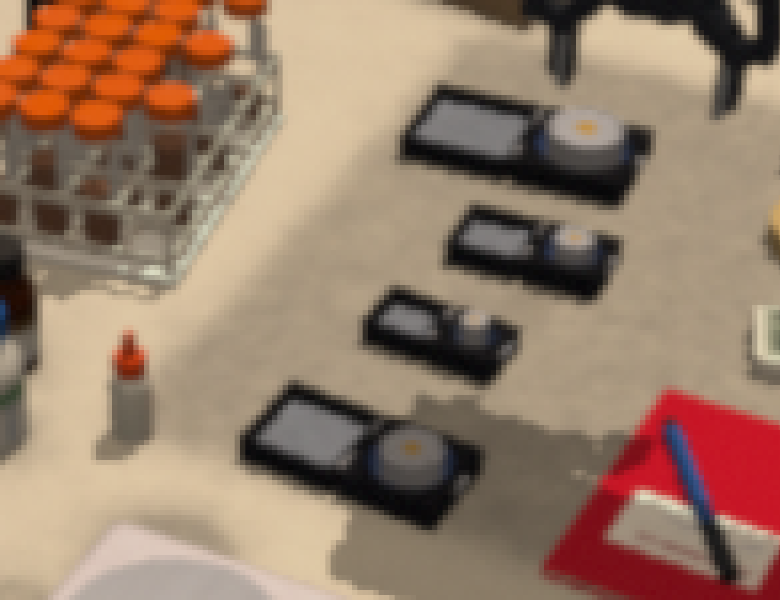

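{"op": "drive_tool", "data": {
  "targets": [
    {"dx":0.3,"dy":0,"dz":-0.1,"yaw":0,"fingers":0},
    {"dx":0.4,"dy":0,"dz":0,"yaw":0,"fingers":0},
    {"dx":0.4,"dy":0,"dz":0,"yaw":0,"fingers":0},
    {"dx":0.4,"dy":0,"dz":0,"yaw":0,"fingers":0},
    {"dx":0.4,"dy":0,"dz":0,"yaw":0,"fingers":0},
    {"dx":0.4,"dy":0,"dz":0,"yaw":0,"fingers":0},
    {"dx":0.4,"dy":0,"dz":0,"yaw":0,"fingers":0},
    {"dx":0.4,"dy":0,"dz":0,"yaw":0,"fingers":0},
    {"dx":0.4,"dy":0,"dz":0,"yaw":0,"fingers":0},
    {"dx":0,"dy":0,"dz":0,"yaw":0,"fingers":0},
    {"dx":0,"dy":0,"dz":0,"yaw":0,"fingers":0}
  ]
}}

```text
clock: 31.6
position: [0.4634, 0.2035, 0.2056]
tool_rot: [-3.141, -0.0, 1.571]
force: [0.4, 0.9, -0.2]
grip_width: 0.0853
finger_force: 0.0
```

```bash
python3 - <<'E'
from h import *
np.set_printoptions(precision=4,suppress=True)
s,t=look("end2")
for n,P in(("500",[.543,-.357,.0375]),("100",[.5128,-.2295,.032]),("50",[.5433,-.1155,.0345]),("200",[.5375,.0173,.032])):
    q=[]
    for c,im in(("side",s),("top",t)):
        e=w2pix(c,P); x,y=e.astype(int); p,m=plug(im,(x-5,y-5,x+6,y+6)); q.append(p)
    print(n,q,m,"tri",tri(*q),"expected z",P[2])
cv2.imwrite("pics/end2.png",np.hstack([cv2.resize(s[183:208,262:292],(360,300),interpolation=3),cv2.resize(t[205:235,258:294],(360,300),interpolation=3)]))
E
```

```text
500 [array([299.9282, 155.1006]), array([355.4832, 218.1038])] 143.0 tri [ 0.5406 -0.3568  0.0376] expected z 0.0375
100 [array([297.3333, 177.    ]), array([312.7026, 228.9715])] 124.0 tri [ 0.5126 -0.2293  0.0322] expected z 0.032
 ** On entry to DLASCL parameter number  4 had an illegal value
 ** On entry to DLASCL parameter number  4 had an illegal valueh.py:25: RuntimeWarning: invalid value encountered in divide
  return np.array([(w*xx).sum(),(w*yy).sum()])/w.sum(), w.max()
Traceback (most recent call last):
  File "h.py", line 15, in tri
    return np.linalg.lstsq(np.vstack(A),np.hstack(b),rcond=None)[0]
           ~~~~~~~~~~~~~~~^^^^^^^^^^^^^^^^^^^^^^^^^^^^^^^^^^^^^^
numpy.linalg.LinAlgError: SVD did not converge in Linear Least Squares
```

```bash
python3 - <<'E'
from h import *
s=cv2.imread("pics/end2_s.png");t=cv2.imread("pics/end2_t.png")
cv2.imwrite("pics/end2.png",np.hstack([cv2.resize(s[183:208,262:292],(360,300),interpolation=3),cv2.resize(t[205:235,256:292],(360,300),interpolation=3)]))
E
```

```text
(no output)
```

View pics/end2.png

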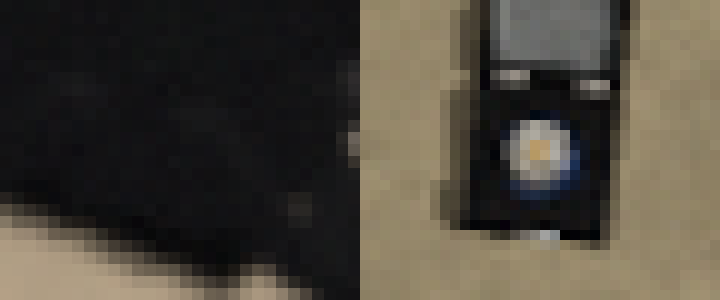

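```bash
python3 - <<'E'
from h import *
t=cv2.imread("pics/end2_t.png").astype(float)
w=np.clip(t[210:228,266:282,2]-110,0,None); yy,xx=np.mgrid[210:228,266:282]
w*=(np.hypot(xx-273.6,yy-219.6)<4.5); p=[(w*xx).sum()/w.sum(),(w*yy).sum()/w.sum()]
print(p,tri([278.7,192.75],p),pix2w("top",*p,.0345))
E
```

```text
[np.float64(273.4448275862069), np.float64(219.40603448275863)] [ 0.54345564 -0.1142524   0.03769007] [ 0.54498245 -0.11429507  0.0345    ]
```

```bash
python3 - <<'E'
from h import *
np.set_printoptions(precision=4,suppress=True,linewidth=150)
s=cv2.imread("pics/end_s.png").astype(int); t=cv2.imread("pics/end2_t.png").astype(int)
print("R side cols 272..285 rows 187..199");print(s[187:200,272:286,2])
print("R-B side");print((s[...,2]-s[...,0])[187:200,272:286])
print("R-B top cols 268..279 rows 214..224");print((t[...,2]-t[...,0])[214:225,268:280])
for z in(.010,.0345): print(z,w2pix("side",[.5445,-.1148,z]),w2pix("top",[.5445,-.1148,z]))
E
```

```text
R side cols 272..285 rows 187..199
[[176 174 171 169 171 171 170 168 167 167 168 162 153 151]
 [175 174 170 167 168 168 169 170 169 171 172 172 168 163]
 [155 166 166 165 164 164 166 166 168 168 169 169 166 163]
 [ 93 114 135 150 159 159 163 166 166 167 167 165 163 161]
 [ 34  62 103 117 112 128 154 166 167 166 165 164 162 162]
 [ 31  79  99  78  85 131 162 171 169 163 158 160 162 163]
 [ 37  64  73  62 112 158 178 181 175 149 114 123 147 160]
 [ 31  35  40  48 104 154 174 175 161 119  63  68  95 123]
 [ 29  24  29  43  77 107 125 128 111  81  38  30  44  67]
 [ 38  23  25  42  62  77  85  87  76  57  31  29  28  31]
 [ 31  22  26  42  63  73  77  76  70  52  33  30  28  30]
 [ 23  23  25  34  51  67  74  74  66  47  30  29  43  69]
 [ 15  17  20  24  34  42  47  49  44  33  26  41  86 101]]
R-B side
[[ 44  44  42  41  43  43  42  42  41  40  41  40  38  38]
 [ 44  43  42  40  41  40  42  42  42  42  43  42  41  40]
 [ 38  41  41  40  40  39  41  40  41  41  42  42  42  41]
 [ 23  28  32  36  39  39  40  40  40  41  41  41  40  41]
 [  7  12  21  25  26  29  35  39  40  40  40  40  4
[... 469 characters left out ...]
   5   6]]
R-B top cols 268..279 rows 214..224
[[ -3   1   2  -2  -1   1   0  -1   0   4   6   8]
 [  0  -1   3  -2   0   3   1  -1   2   1   2   0]
 [ -1   1   3   1  -3 -17 -18 -17  -3   6  -2   4]
 [  4   0  -7  -9   6  14  10  -4 -18  -5   3   0]
 [ -2   2 -15   1  14  14  13  15   7 -21  -1   1]
 [  0  -2  -2   6  28  79  66  10   8 -25 -13   2]
 [ -2  -6   3  13  34  82  60  12   0 -39 -15   2]
 [ -3   0  -1  15  22  29  26   7 -21 -55 -11   4]
 [ -6   3  -3   6  14  16  15   1 -34 -37 -15   2]
 [  1  -1 -13 -26 -12   1  -8 -27 -41 -24  -6  -2]
 [  0   0   0 -13 -29 -34 -30 -24 -12  -2  -2  -1]]
0.01 [277.67   198.9726] [273.1159 220.7143]
0.0345 [278.0799 193.2557] [273.622  219.5622]
```

```bash
python3 - <<'E'
from h import *
print(tri([278.5,193.4],[273.45,219.55]))
for v in(193.2,193.6): print(tri([278.5,v],[273.45,219.55]))
E
```

```text
[ 0.54373563 -0.11441157  0.03464859]
[ 0.54368557 -0.11433807  0.03554328]
[ 0.54378572 -0.11448512  0.03375319]
```

The 50 g weight's top comes out at z ≈ 0.0346 against the expected 0.0345, so it is home. I am handing in.

```bash
python3 -c "
from workcell import workorder
print(workorder.job_done())"
```

```text
the job is handed in; nothing more can be done
None
```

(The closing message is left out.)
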